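Release the paint carrier from the quick coupler and hang it on the drying rail

TASK

Pull back the brass sleeve of the quick coupler until the paint carrier pops out, then let go so that the sleeve springs fully forward again. Take the carrier by its orange grip, hook it over the drying rail at the white band, and slide it along the rail, still hooked, until its hook sits on the red band; leave it hanging there. Leave the things standing round about where they are.

Things in the scene. Friction and masses are not known exactly. Their poses are not given: they have to be found in the camera images.
- fixture: Quick coupler on a grey base plate 245 x 92 x 16 mm, fixed. Origin on the bench under its mouth; x = coupler axis out of the mouth (to the robot's left), z up. Axis 56 mm above the bench. Upright 82 mm high at x = -75 to -89 mm. Before the mouth the carrier stands on slippery runners 20 mm above the bench, between lips 26 mm above the bench (end stop at x = 143 mm).
- sleeve (a joint): Brass spring sleeve: 0 = fully forward (home), grows as pulled back along the fixture's -x, stop at 0.016 m. 5 N at the start, 11 N at the stop; snaps home when let go. From about 8 mm back the pawls free the plug and within 1 s an ejector pushes the carrier 27 to 33 mm out along the fixture's x; it then stands free on the runners, plug clear of the mouth.
- sleeve_grip (a point): Mid-length of the sleeve, on its axis; moves with it; axes as the fixture's. Cylinder 42 mm across, reaching 22 mm either way in x; its rear (-x) 6 mm are a flange 54 mm across, against which fingers can also push it back. Grip it from above, across its axis; 40 mm are free between its axis and the base plate.
- carrier: Loose paint carrier, 0.24 kg, upright at the coupler, 166 mm high. Origin under its foot, below the hook; x away from the coupler, z up. Foot 70 (x = -25 to 45) x 50 x 6 mm; blue panel on it, as long, 6 mm thin in y, to z = 58; steel plug along -x at z = 36. From the foot a strap 24 mm wide (x), 4 mm thick rises at y = +14 mm and arches over into a hook.
- carrier_grip (a point): Centre of the orange grip block on top of the hook: 32 mm along the carrier's x, 14 mm along y (grip it across y), 40 mm high; 146 mm above the foot's underside.
- carrier_hook (a point): Point in the hook, 6 mm under its inner top, 116 mm above the foot's underside; on the rail's axis when hung. Axes as the carrier's. Hook 24 mm wide inside, open to -y (away from the robot at first); its tip at y = -14 mm ends 16 mm below this point, the panel's top is 58 mm below it: move the carrier along -y with the rail between these, then lower it.
- carrier_nose (a point): End of the carrier's plug (20 mm thick), on its axis, 87.5 mm towards -x from the carrier's origin.
- rail: Fixed drying rail: round bar 12 mm thick, 250 mm long, axis 180 mm above the bench. Origin on the bench under its middle; x along the bar (to the robot's left), -y away from the robot. Posts and base stand 45 mm behind it (y = -45 mm), joined to the bar's ends at x = -122 and 122 mm. The carrier hangs with its x along the rail's x, its hook's open side to the rail's -y.
- rail_load (a point): Middle of the white band (40 mm long) on the rail's axis, where the carrier is to be hooked on: 60 mm to the right of the rail's middle (rail x = -60 mm). Axes as the rail's.
- mark: Red band (40 mm long, only paint) on the rail, left of its middle; origin in its middle on the rail's axis, axes as the rail's.
- tip_carton: Small printed carton 45 x 58 x 52 mm, a bystander; origin under its centre.
- paint_03: Paint jar with white cap, 43 mm across, 55 mm high, a bystander; origin under its centre.
- tape_orange: Roll of orange tape lying flat, 72 mm across, 18 mm high, a bystander; origin under its centre.

How it is judged:
By the outcome, as a careful person would: the job done as asked, in the order asked, and still so for the second after the job is handed in, with the robot touching nothing.
It also fails if it takes over 54 s, if anything falls off the work surface, if the arm or the gripper's body presses on something with over 40 N, if the wrist force passes 120 N, or if a joint passes its speed limit or range.

ROBOT

A 6-joint arm with a two-finger parallel gripper is mounted at the origin on a cart in front of the work surface, level with it; the furniture and walls round the work are solid. World frame = base frame: x ahead of the robot, y to its left, z up, the work surface at z = 0. Lengths are in mm, angles in rad, forces in N, time in s.
With the tool pointing down it reaches from about 350 to 975 mm from the base axis. Payload 7.1 kg.
Tool frame: the origin (TCP) lies at the very end of the fingers, on their centre line; the grasp point (between the pads) lies 19 mm behind it (ctrl.pinch_z is the distance from the TCP to the grasp point, in mm); z points along the fingers, y is the direction in which the jaws open and shut (so a half turn about z gives the same grasp; the last joint's range is limited). The gripper opens to 88 mm and grips with 3 to 60 N. Pads are 20 mm wide; open, the fingers measure 115 mm over their backs; the gripper's body (75 mm by 178 mm) begins 61 mm behind the grasp point.
Start: joints at [1.126, 0.423, 1.63, -0, 1.089, -0.019], TCP at [258.123, 569.19, 222.675] pointing down, gripper open.
Joint ranges: [-3, 3], [-0.9, 2.11], [0.09, 2.58], [-1.31, 4.45], [0.11, 2.69], [-2.54, 2.54]. Speed limits (rad/s): [2.39, 2.39, 3.01, 3.14, 3.14, 3.14].

INTERFACE

Orientations are given as a rotation vector (axis times angle).
In Python, from workcell import ctrl gives the robot as it stands.
- The arm moves only by the shell command python3 -m inch 'ROWS' [OPENING]. ROWS is JSON, a list of rows, each an object with "xyz": the shift along the tool's x, y, z in cm, a list of three; "spin": the turn about the tool's z in degrees. A call has 1 to 20 rows; each row is the pose to reach, as a shift and turn from the pose measured when the call began, along the tool's axes at that moment; what a row does not reach only later rows make up. A row lasts 1/10 s, in which the tool goes at most 50 mm and 8.59 degrees, less where a joint would pass 70% of its speed; a pose out of reach is approached as far as the arm can. A call with a gripper value outside its range is refused whole. OPENING is the closure, from 0 (fully open) to 1 (shut), set as the call begins (- or left out, the last holds). The fingers move at their own pace and stop on an object; the grip force is fixed at half the most. Time passes only in rows, so rows that repeat a pose let the fingers close. It gives the time, the measured TCP pose, the force and the opening at its end, in the units of the state.
- ctrl.get_obs(): the state, without advancing time (a new reading comes with each control period).
- ctrl.get_image(name): name is "scene" or "top" or "wrist"; returns the picture (480x640x3 uint8, red, green, blue); there is no depth.
- ctrl.camera_info(name): a dict with "camera_matrix" (3x3 intrinsics, pixels), "R" (3x3) and "t" (3): a world point X has camera coordinates R X + t; the wrist camera has in their place "hand_eye" (4x4, takes a point from camera to tool coordinates, whose origin is the TCP and whose axes are the flange's). Camera axes: x right, y down, z forward; pixel columns grow to the right and rows downward; lengths in mm; the calibration is good to about 2 mm. A picture is of the moment at which its call begins: read the wrist's pose just before it. camera_info takes no time and is no camera call.
- ctrl.close_job(): hands the job in, once; it reports no verdict.
The state is a dict: "t": time; "qpos": joint angles; "qvel": joint speeds; "joint_torque": joint torques, N m; "ee_pos": TCP position; "orientation": TCP orientation; "ft_force": force on the tool from outside, world axes, zero at the start; "moment": the same for the moment, N m; "width": finger opening in mm.
Only numpy, scipy, OpenCV 4.12 (cv2) and the standard library are available. Lean on these libraries where they do the work, as an engineer would, in place of code of your own. Each camera call takes 0.05 s, during which the arm holds its last target. There are 200 camera calls.

## Working session

There is one attempt and no reset: what is moved stays moved. The work goes in short steps, Python scripts to look and compute and a shell command to move; the robot and the scene stay as the last step left them, time stands still between calls to the robot, and variables do not carry over. Pictures are saved under pics/ and viewed, about 8 in all and at most 12, crops included, and the job is handed in when it is done.

```bash
ls; mkdir -p pics; python3 - <<'E'
from workcell import ctrl
import cv2,numpy as np
print(ctrl.get_obs()); print(ctrl.pinch_z)
for n in("scene","top","wrist"):
    i=ctrl.get_image(n); cv2.imwrite(f"pics/{n}0.png",i[:,:,::-1])
    c=ctrl.camera_info(n); print(n,{k:np.round(np.array(v),3).tolist() if not isinstance(v,str) else v for k,v in c.items()})
E
```

```text
pics
{'t': 0.0, 'qpos': array([ 1.12600007e+00,  4.23833442e-01,  1.63069587e+00, -3.62280854e-06,
        1.08857856e+00, -1.90179785e-02]), 'qvel': array([ 0.0010419 ,  0.00044433, -0.00229402, -0.00075456, -0.00035335,
        0.00023748]), 'joint_torque': array([ 2.45989846e-03, -5.44618571e+01, -2.73673224e+01,  6.45485125e-02,
        2.26796960e-02, -1.15737125e-04]), 'ee_pos': array([257.89206147, 568.70218443, 221.90400556]), 'orientation': array([-6.63694751e-01, -3.07033222e+00,  2.31727682e-03]), 'ft_force': array([-0.25329672, -0.23407551, -0.32116808]), 'moment': array([-0.00702654,  0.05528899,  0.0085085 ]), 'width': 87.50741432731753}
18.700000000000003
scene {'camera_matrix': [[614.386, 0.0, 318.05], [0.0, 614.386, 240.23], [0.0, 0.0, 1.0]], 'R': [[0.859, -0.513, 0.006], [-0.248, -0.425, -0.87], [0.449, 0.746, -0.492]], 't': [-506.118, 255.836, 713.634]}
top {'camera_matrix': [[545.89, 0.0, 323.215], [0.0, 545.89, 238.106], [0.0, 0.0, 1.0]], 'R': [[0.006, -1.0, 0.015], [-0.988, -0.008, -0.155], [0.156, -0.014, -0.988]], 't': [-35.2, 554.711, 900.226]}
wrist {'camera_matrix': [[370.552, 0.0, 319.567], [0.0, 370.552, 241.942], [0.0, 0.0, 1.0]], 'hand_eye': [[-0.0, -0.959, -0.284, 77.918], [1.0, -0.0, 0.0, 0.777], [-0.0, -0.284, 0.959, -162.264], [0.0, 0.0, 0.0, 1.0]]}
```

View pics/top0.png

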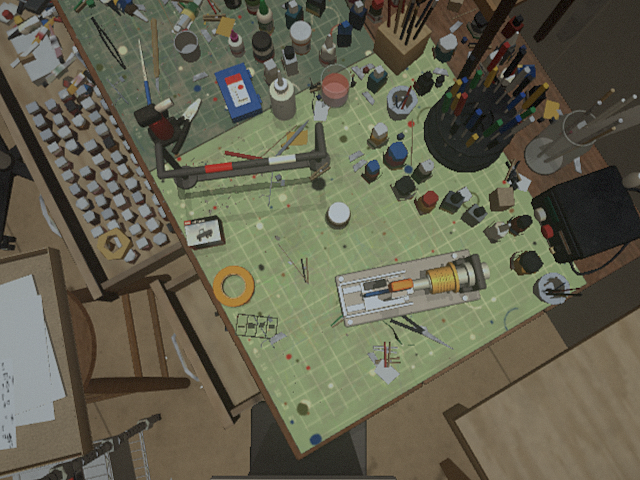

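View pics/scene0.png

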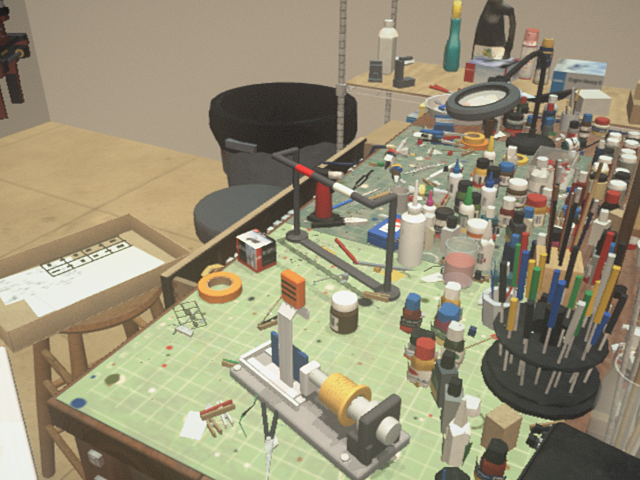

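Top view: fixture at lower right (plate from about (335,275)-(485,325)), brass sleeve near (440,279), orange grip (400,285), rail red band (218,168), white band (283,160). The scene view shows the same things: sleeve (345,399), grip (292,289), red band (303,170), white band (343,188).

```bash
cat > h.py <<'E'
import cv2,numpy as np
from workcell import ctrl
from scipy.spatial.transform import Rotation as Ro
def cam(n):
    c=ctrl.camera_info(n); K=np.array(c["camera_matrix"])
    if n!="wrist": return K,np.array(c["R"]),np.array(c["t"])
    o=ctrl.get_obs(); T=np.eye(4);T[:3,:3]=Ro.from_rotvec(o["orientation"]).as_matrix();T[:3,3]=o["ee_pos"]
    I=np.linalg.inv(T@np.array(c["hand_eye"])); return K,I[:3,:3],I[:3,3]
def ray(C,p):
    K,R,t=C; return -R.T@t, R.T@np.linalg.solve(K,[p[0],p[1],1.])
def onz(C,p,z):
    o,d=ray(C,p); return o+d*(z-o[2])/d[2]
def tri(C1,p1,C2,p2):
    o1,d1=ray(C1,p1);o2,d2=ray(C2,p2)
    s=np.linalg.lstsq(np.c_[d1,-d2],o2-o1,rcond=None)[0]
    a,b=o1+s[0]*d1,o2+s[1]*d2; return (a+b)/2,np.linalg.norm(a-b)
def proj(C,X):
    K,R,t=C; v=K@(R@np.array(X)+t); return v[:2]/v[2]
def blob(img,box,lo,hi):
    x0,y0,x1,y1=box; m=cv2.inRange(cv2.cvtColor(img[y0:y1,x0:x1],cv2.COLOR_BGR2HSV),np.array(lo),np.array(hi))
    n,l,s,c=cv2.connectedComponentsWithStats(m); k=1+np.argmax(s[1:,4])
    ct=cv2.findContours((l==k).astype(np.uint8),0,2)[0][0]
    r=cv2.minAreaRect(ct); return np.array(r[0])+[x0,y0],cv2.boxPoints(r)+[x0,y0],s[k,4]
E
python3 - <<'E'
from h import *
np.set_printoptions(precision=1,suppress=True)
T=cv2.imread("pics/top0.png");S=cv2.imread("pics/scene0.png");t=cam("top");s=cam("scene")
for n,bt,bs,lo,hi in [("sleeve",(415,255,480,305),(310,360,380,430),(15,110,80),(32,255,255)),
 ("grip",(380,270,420,300),(270,260,315,315),(4,150,80),(16,255,255)),
 ("red",(195,150,240,185),(285,155,325,185),(0,150,80),(8,255,255)),
 ("white",(260,145,305,175),(322,175,362,202),(0,0,130),(180,60,255))]:
    a=blob(T,bt,lo,hi);b=blob(S,bs,lo,hi); print(n,a[0],a[2],b[0],b[2],*tri(t,a[0],s,b[0])); print(a[1].tolist())
    z={"sleeve":56,"grip":160,"red":185,"white":185}[n]; print("onz",onz(t,a[0],z))
c=np.vstack([cv2.resize(T[235:345,315:505],None,fx=4,fy=4,interpolation=2),])
cv2.imwrite("pics/c1.png",c)
E
```

```text
sleeve [443.5 279. ] 681 [342. 397.] 1390 [ 483.5 -234.1   57.7] 2.107538774126819
[[426.20601081848145, 267.6652374267578], [453.7403450012207, 261.1094436645508], [460.70386505126953, 290.3562240600586], [433.16952896118164, 296.9120178222656]]
onz [ 484.6 -235.    56. ]
grip [401.4 284.6] 100 [292.5 288.5] 530 [ 466.3 -145.9  166.5] 0.9395032597189146
[[390.10810947418213, 281.64865016937256], [411.1891899108887, 278.13513469696045], [412.7567596435547, 287.5405387878418], [391.6756782531738, 291.0540542602539]]
onz [ 467.2 -147.1  160. ]
red [218.3 167.2] 211 [303.8 169.9] 117 [638.8 129.  181.7] 1.4951680914932783
[[204.38461685180664, 165.076922416687], [231.21538162231445, 161.72307777404785], [232.16923141479492, 169.3538475036621], [205.3384666442871, 172.7076930999756]]
onz [638.5 128.1 185. ]
white [279.  158.9] 223 [345. 188.] 588 [655.9  37.  181. ] 4.854218739598841
[[262.7031021118164, 163.71935081481934], [263.1226005554199, 152.81240844726562], [295.22895431518555, 154.04726791381836], [294.80945587158203, 164.95421028137207]]
onz [652.4  37.8 185. ]
```

View pics/c1.png

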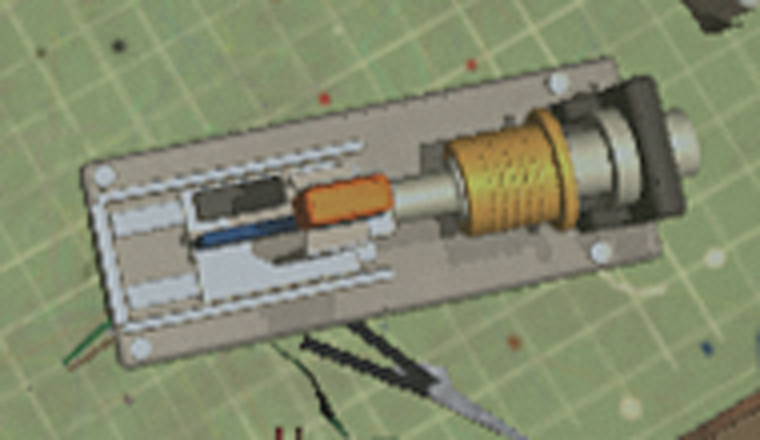

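Crop: plate corners at (82,165),(612,60),(660,258),(122,367) crop pixels (×4, offset 315,235); sleeve body with flange on the right at (555,165); orange grip (345,200).

```bash
python3 - <<'E'
from h import *
np.set_printoptions(precision=1,suppress=True)
T=cv2.imread("pics/top0.png");S=cv2.imread("pics/scene0.png");t=cam("top");s=cam("scene")
f=lambda p:onz(t,np.array(p)/4+[315,235],16)
P=np.array([f(p) for p in [(82,165),(612,60),(660,258),(122,367)]]);print(P)
for a,b in((1,0),(2,3)):
    d=P[a-0]-P[b]; d=-d; print("axis yaw",np.degrees(np.arctan2(d[1],d[0])),np.linalg.norm(d))
print("ctr",P.mean(0), np.linalg.norm(P[0]-P[3]))
# grip/sleeve in plate frame
d=(P[0]-P[1]+P[3]-P[2])[:2];d/=np.linalg.norm(d);n=np.array([-d[1],d[0]])
for nm,q in(("sleeve",[484,-234.5]),("grip",[466.3,-145.9]),("grip2",[467.2,-147.1])):
    v=np.array(q)-P.mean(0)[:2];print(nm,v@d,v@n)
# rail: band triangulations with plane z=180 from bands, scene
for nm,p in(("red",(303.8,169.9)),("white",(344,188))): print(nm,"scene onz180",onz(s,p,182))
for nm,p in(("red",(218.3,167.2)),("white",(279,158.9))): print(nm,"top onz",onz(t,p,182))
c=np.hstack([cv2.resize(T[125:195,145:335],None,fx=4,fy=4,interpolation=2)])
e=cv2.resize(S[140:220,265:405],None,fx=4,fy=4,interpolation=2)
e=cv2.copyMakeBorder(e,0,0,0,c.shape[1]-e.shape[1],0)
cv2.imwrite("pics/c2.png",np.vstack([c,e]))
E
```

```text
[[ 491.5  -53.7   16. ]
 [ 540.  -289.8   16. ]
 [ 452.4 -307.8   16. ]
 [ 403.7  -71.3   16. ]]
axis yaw 101.61705591461131 240.98170032616156
axis yaw 101.61996479546865 241.4613494894981
ctr [ 471.9 -180.6   16. ] 89.45728089115453
sleeve -55.18646108006301 -1.0113450468538225
grip 35.16282640110926 -1.5175580894435736
grip2 33.8061591598065 -2.15744401394568
red scene onz180 [637.7 128.5 182. ]
white scene onz180 [656.1  35.9 182. ]
red top onz [639.4 128.6 182. ]
white top onz [653.3  38.  182. ]
```

View pics/c2.png

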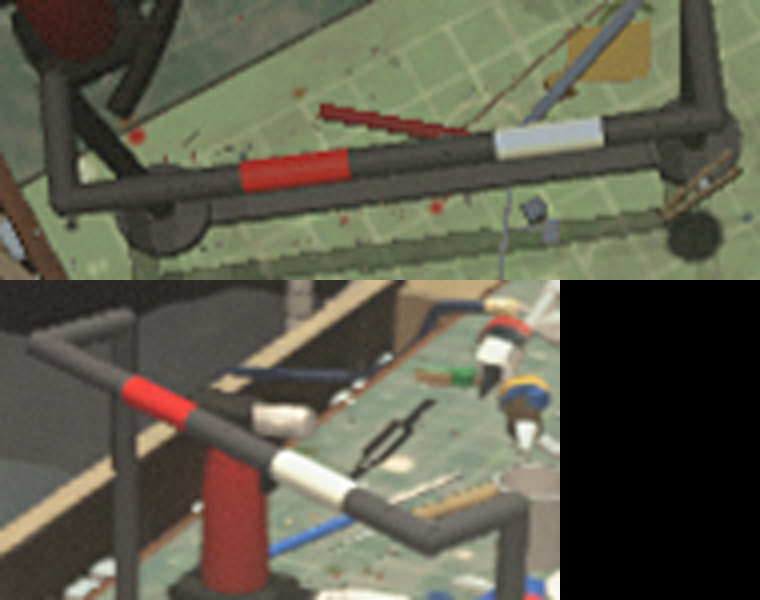

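Red band centre: top (218.8,167.5), scene (304.2,170.7); white band: top (282.5,159.5), scene (342.8,189.8).

```bash
python3 - <<'E'
from h import *
np.set_printoptions(precision=1,suppress=True)
t=cam("top");s=cam("scene")
R=tri(t,(218.8,167.5),s,(304.2,170.7));W=tri(t,(282.5,159.5),s,(342.8,189.8));print(R,W)
r=onz(t,(218.8,167.5),183);w=onz(t,(282.5,159.5),183);print(r,w)
e1=onz(t,np.array((62,192))/4+[145,125],183);e2=onz(t,np.array((718,122))/4+[145,125],183)
for a,b in((R[0],W[0]),(r,w),(e1,e2)): d=a-b;print(np.degrees(np.arctan2(d[1],d[0])),np.linalg.norm(d))
o=ctrl.get_obs();M=Ro.from_rotvec(o["orientation"]).as_matrix();print(o["ee_pos"],M)
E
```

```text
(array([638.9, 128.3, 180.5]), np.float64(1.042694006334748)) (array([652.4,  32.9, 181.1]), np.float64(0.6569399317922339))
[638.7 127.6 183. ] [652.1  32.6 183. ]
98.01732450296987 96.36083144260996
98.03153153342875 95.96016726650356
96.92237479628962 246.32934868780433
[257.9 568.8 222.1] [[-0.9  0.4 -0. ]
 [ 0.4  0.9 -0. ]
 [ 0.  -0.  -1. ]]
```

```bash
cat >> h.py <<'E'
def go(x,y,z,yaw):
    "shift in cm (tool axes) and spin in degrees to a tool-down pose whose x points along yaw"
    o=ctrl.get_obs();M=Ro.from_rotvec(o["orientation"]).as_matrix()
    c=np.degrees(np.arctan2(M[1,0],M[0,0]))
    print("t%.2f"%o["t"],"at",np.round(o["ee_pos"],1),"yaw %.2f"%c,"tilt",np.round(M[:,2],3),"F",np.round(o["ft_force"],1),"w %.1f"%o["width"],
     "-> xyz",np.round(M.T@(np.array([x,y,z])-o["ee_pos"])/10,2),"spin %.2f"%((c-yaw+180)%360-180))
E
python3 -c "
from h import *
go(483,-235,215,101.6)"
```

```text
t0.15 at [257.9 568.8 222.1] yaw 155.61 tilt [-0.    -0.001 -1.   ] F [-0.1  0.4  0.6] w 87.6 -> xyz [-53.7  -63.91   0.78] spin 54.01
```

```bash
python3 -m inch '[{"xyz":[-53.7,-63.9,0.8],"spin":54},{"xyz":[-53.7,-63.9,0.8],"spin":54},{"xyz":[-53.7,-63.9,0.8],"spin":54},{"xyz":[-53.7,-63.9,0.8],"spin":54},{"xyz":[-53.7,-63.9,0.8],"spin":54},{"xyz":[-53.7,-63.9,0.8],"spin":54},{"xyz":[-53.7,-63.9,0.8],"spin":54},{"xyz":[-53.7,-63.9,0.8],"spin":54},{"xyz":[-53.7,-63.9,0.8],"spin":54},{"xyz":[-53.7,-63.9,0.8],"spin":54},{"xyz":[-53.7,-63.9,0.8],"spin":54},{"xyz":[-53.7,-63.9,0.8],"spin":54},{"xyz":[-53.7,-63.9,0.8],"spin":54},{"xyz":[-53.7,-63.9,0.8],"spin":54},{"xyz":[-53.7,-63.9,0.8],"spin":54},{"xyz":[-53.7,-63.9,0.8],"spin":54},{"xyz":[-53.7,-63.9,0.8],"spin":54},{"xyz":[-53.7,-63.9,0.8],"spin":54},{"xyz":[-53.7,-63.9,0.8],"spin":54},{"xyz":[-53.7,-63.9,0.8],"spin":54}]' 0; python3 -c "
from h import *
go(483,-235,215,101.6)"
```

```text
t: 2.15
ee_pos: [482.4, -233.7, 214.5]
orientation: [-1.984, -2.434, 0.002]
ft_force: [0.1, 0.8, -0.5]
width: 87.9
t2.15 at [ 482.4 -233.7  214.5] yaw 101.64 tilt [-0.002 -0.    -1.   ] F [ 0.1  0.8 -0.5] w 87.9 -> xyz [-0.14  0.04 -0.05] spin 0.04
```

```bash
python3 - <<'E'
from h import *
np.set_printoptions(precision=1,suppress=True)
C=cam("wrist");i=ctrl.get_image("wrist")[:,:,::-1].copy();cv2.imwrite("pics/w1.png",i)
for X in([483,-234.7,56],[483,-234.7,77],[466,-146,166]):
    p=proj(C,X);print(p);cv2.circle(i,tuple(int(v) for v in p),4,(255,0,255),1)
cv2.imwrite("pics/w1m.png",i)
E
```

```text
[319.6 225.4]
[319.6 231.4]
[321.6 111.5]
```

View pics/w1m.png

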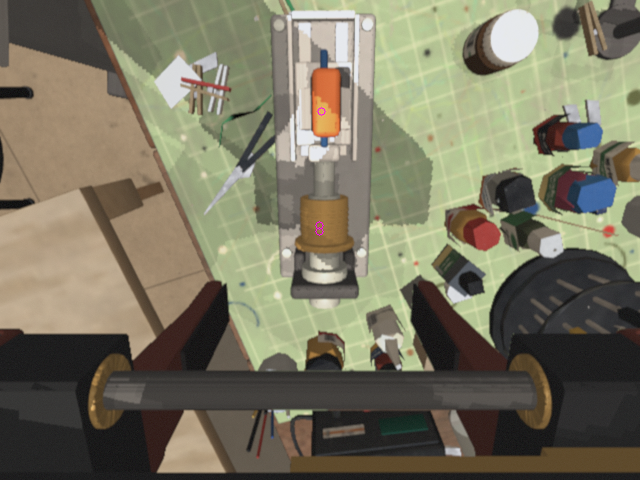

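Wrist view: sleeve body spans about (300–352, 195–252), grip centre (326,102); both sit some 5 px right of my predictions (319.6 / 321.6), so roughly 3 mm along tool y. Measuring it.

```bash
python3 - <<'E'
from h import *
np.set_printoptions(precision=1,suppress=True)
C=cam("wrist");i=cv2.imread("pics/w1.png")
T=cv2.imread("pics/top0.png");t=cam("top")
a=blob(i,(285,185,370,260),(8,80,40),(32,255,255));print(a); print("sleeve@60",onz(C,a[0],62))
b=blob(i,(300,55,350,145),(2,140,80),(18,255,255));print(b)
m=blob(T,(380,270,420,300),(4,150,80),(16,255,255))
print("grip",onz(C,b[0],166),tri(C,b[0],t,m[0]))
# plate mid by screws z=17
P=[onz(C,p,17) for p in((280,23),(367,23),(286.5,254),(363,254))];print(np.array(P),np.mean(P[:2],0),np.mean(P[2:],0))
E
```

```text
(array([324., 224.]), array([[295., 195.],
       [353., 195.],
       [353., 253.],
       [295., 253.]]), np.int32(2716))
sleeve@60 [ 486.4 -231.1   62. ]
(array([326., 102.]), array([[312.,  68.],
       [340.,  68.],
       [340., 136.],
       [312., 136.]]), np.int32(1699))
grip [ 467.4 -140.7  166. ] (array([ 466.3, -142.6,  186.6]), np.float64(2.2918135147150074))
[[ 415.4  -75.1   17. ]
 [ 488.8  -60.    17. ]
 [ 458.  -280.5   17. ]
 [ 534.7 -264.6   17. ]] [452.1 -67.5  17. ] [ 496.4 -272.5   17. ]
```

```bash
python3 -c "
from h import *
go(486,-234,38,101.8)"
```

```text
t2.20 at [ 482.5 -233.6  214.6] yaw 101.67 tilt [-0.001 -0.    -1.   ] F [-1.1 -0.3  0.1] w 87.6 -> xyz [-0.11  0.36 17.66] spin -0.13
```

```bash
python3 -m inch '[{"xyz":[-0.1,0.35,4],"spin":0},{"xyz":[-0.1,0.35,8],"spin":0},{"xyz":[-0.1,0.35,11],"spin":0},{"xyz":[-0.1,0.35,13],"spin":0},{"xyz":[-0.1,0.35,14.5],"spin":0},{"xyz":[-0.1,0.35,16],"spin":0},{"xyz":[-0.1,0.35,17],"spin":0},{"xyz":[-0.1,0.35,17.6],"spin":0},{"xyz":[-0.1,0.35,17.6],"spin":0}]' 0; python3 -m inch '[{"xyz":[0,0,0],"spin":0},{"xyz":[0,0,0],"spin":0},{"xyz":[0,0,0],"spin":0},{"xyz":[0,0,0],"spin":0},{"xyz":[0,0,0],"spin":0},{"xyz":[0,0,0],"spin":0},{"xyz":[0,0,0],"spin":0}]' 1; python3 -c "
from h import *
go(486,-234,38,101.8)"
```

```text
t: 3.1
ee_pos: [485.7, -233.6, 38.2]
orientation: [-1.983, -2.435, 0.002]
ft_force: [-0.3, 0.1, 0.7]
width: 88.0
t: 3.8
ee_pos: [486.0, -233.6, 38.3]
orientation: [-1.983, -2.435, 0.002]
ft_force: [1.1, -0.2, 0.8]
width: 41.6
t3.80 at [ 486.  -233.6   38.3] yaw 101.69 tilt [-0.001 -0.    -1.   ] F [ 1.1 -0.2  0.8] w 41.6 -> xyz [-0.04 -0.01  0.03] spin -0.11
```

```bash
python3 -m inch '[{"xyz":[-0.3,0,0],"spin":0},{"xyz":[-0.6,0,0],"spin":0},{"xyz":[-0.9,0,0],"spin":0},{"xyz":[-1.2,0,0],"spin":0},{"xyz":[-1.3,0,0],"spin":0},{"xyz":[-1.3,0,0],"spin":0},{"xyz":[-1.3,0,0],"spin":0},{"xyz":[-1.3,0,0],"spin":0},{"xyz":[-1.3,0,0],"spin":0},{"xyz":[-1.3,0,0],"spin":0},{"xyz":[-1.3,0,0],"spin":0},{"xyz":[-1.3,0,0],"spin":0},{"xyz":[-1.3,0,0],"spin":0},{"xyz":[-1.3,0,0],"spin":0}]'; python3 - <<'E'
from h import *
go(486,-234,38,101.8)
cv2.imwrite("pics/top1.png",ctrl.get_image("top")[:,:,::-1])
T=cv2.imread("pics/top1.png")
b=blob(T,(360,265,420,305),(4,150,80),(16,255,255));print(b[0],b[2])
E
```

```text
t: 5.2
ee_pos: [488.3, -244.8, 38.3]
orientation: [-1.982, -2.433, 0.0]
ft_force: [1.3, 9.1, 3.0]
width: 42.0
t5.20 at [ 488.3 -244.8   38.3] yaw 101.67 tilt [-0.003  0.002 -1.   ] F [1.3 9.1 3. ] w 42.0 -> xyz [ 1.1  -0.01  0.03] spin -0.13
[382.75675583 288.5405407 ] 100
```

Carrier popped out (grip moved about 28 mm in the top view). Release, then rise.

```bash
python3 -m inch '[{"xyz":[0,0,0],"spin":0},{"xyz":[0,0,0],"spin":0},{"xyz":[0,0,0],"spin":0},{"xyz":[0,0,0],"spin":0},{"xyz":[0,0,0],"spin":0},{"xyz":[0,0,0],"spin":0},{"xyz":[0,0,-2],"spin":0},{"xyz":[0,0,-5],"spin":0},{"xyz":[0,0,-10],"spin":0},{"xyz":[0,0,-15],"spin":0},{"xyz":[0,0,-19],"spin":0},{"xyz":[0,0,-20],"spin":0},{"xyz":[0,0,-20],"spin":0},{"xyz":[0,0,-20],"spin":0}]' 0; python3 - <<'E'
from h import *
np.set_printoptions(precision=1,suppress=True)
go(460,-115,238,101.8)
C=cam("wrist");i=ctrl.get_image("wrist")[:,:,::-1].copy();cv2.imwrite("pics/w2.png",i)
T=ctrl.get_image("top")[:,:,::-1].copy();cv2.imwrite("pics/top2.png",T)
t=cam("top")
b=blob(i,(290,0,370,170),(2,140,80),(18,255,255));print(b)
m=blob(T,(360,265,420,305),(4,150,80),(16,255,255));print(m[0]);print("grip",onz(C,b[0],160),onz(t,m[0],160))
a=blob(i,(285,150,370,300),(8,80,40),(32,255,255));print(a[0],a[2],"sleeve@62",onz(C,a[0],62))
E
```

```text
t: 6.65
ee_pos: [488.1, -244.9, 237.0]
orientation: [-1.981, -2.432, 0.001]
ft_force: [0.4, 0.4, 0.6]
width: 87.8
t6.65 at [ 488.1 -244.9  237. ] yaw 101.67 tilt [-0.  0. -1.] F [0.4 0.4 0.6] w 87.8 -> xyz [13.3 -0.1 -0.1] spin -0.13
(array([319.,  35.]), array([[306.,   0.],
       [332.,   0.],
       [332.,  70.],
       [306.,  70.]]), np.int32(1808))
[383.  288.5]
grip [ 461.3 -114.8  160. ] [ 461.1 -119.4  160. ]
[320.5 205.5] 2407 sleeve@62 [ 486.1 -230.7   62. ]
```

View pics/w2.png

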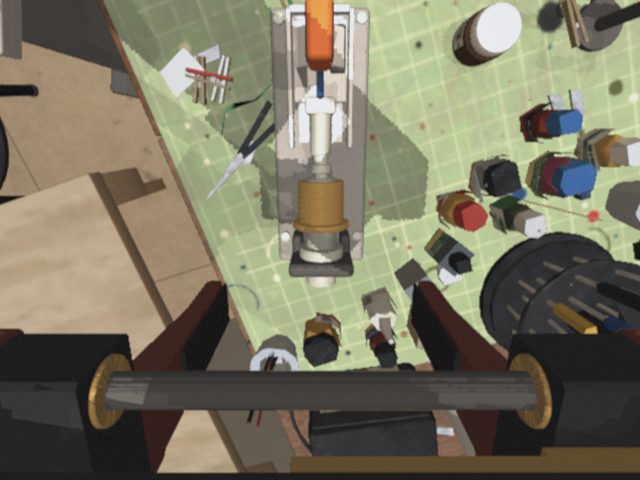

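Sleeve is back at its initial place (-230.7 vs -231.1 mm), plug clear of the mouth, grip centred at column 319. Move over the grip and descend.

```bash
python3 -m inch '[{"xyz":[5,0,0],"spin":0},{"xyz":[9,0,0],"spin":0},{"xyz":[12,0,0],"spin":0},{"xyz":[13.2,0,0],"spin":0},{"xyz":[13.2,0,2],"spin":0},{"xyz":[13.2,0,4],"spin":0},{"xyz":[13.2,0,6],"spin":0},{"xyz":[13.2,0,7.5],"spin":0},{"xyz":[13.2,0,8.2],"spin":0},{"xyz":[13.2,0,8.2],"spin":0}]' 0; python3 - <<'E'
from h import *
go(461,-114,155,101.7)
i=ctrl.get_image("wrist")[:,:,::-1].copy();cv2.imwrite("pics/w3.png",i)
E
```

```text
t: 7.75
ee_pos: [459.8, -115.2, 153.4]
orientation: [-1.978, -2.428, 0.003]
ft_force: [-0.1, -0.0, 0.0]
width: 87.8
t7.75 at [ 459.8 -115.2  153.4] yaw 101.65 tilt [-0.009  0.004 -1.   ] F [-0.1 -0.   0. ] w 87.8 -> xyz [ 0.1   0.14 -0.16] spin -0.05
```

View pics/w3.png

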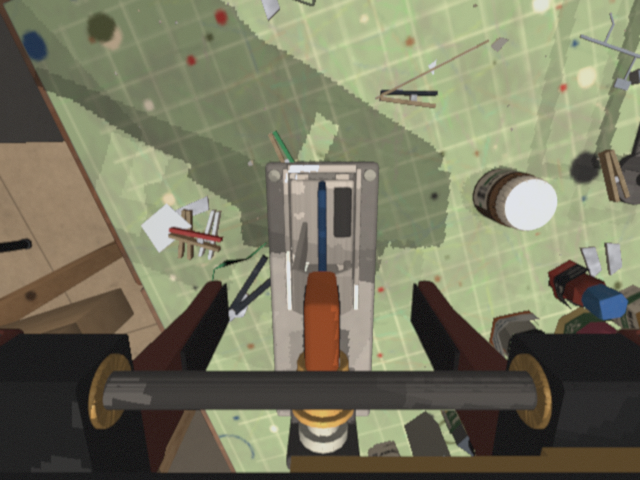

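```bash
python3 - <<'E'
from h import *
C=cam("wrist");o=ctrl.get_obs();M=Ro.from_rotvec(o["orientation"]).as_matrix()
for v in((16,0,-33),(16,0,7),(10,44,0),(10,-44,0)): print(v,proj(C,M@np.array(v)+o["ee_pos"]))
E
```

```text
(16, 0, -33) [317.98351415 302.84990493]
(16, 0, 7) [318.30214895 266.48582336]
(10, 44, 0) [411.39697586 283.54601657]
(10, -44, 0) [225.14039873 283.60210174]
```

Grip block spans columns 305–340 between the fingers, centred to about 1.5 mm, front edge at row 272 (about 2.5 mm behind the tool centre). Nudge and close.

```bash
python3 -m inch '[{"xyz":[-0.2,0.15,-0.1],"spin":0},{"xyz":[-0.2,0.15,-0.1],"spin":0},{"xyz":[-0.2,0.15,-0.1],"spin":0}]' 0;python3 -m inch '[{"xyz":[0,0,0],"spin":0},{"xyz":[0,0,0],"spin":0},{"xyz":[0,0,0],"spin":0},{"xyz":[0,0,0],"spin":0},{"xyz":[0,0,0],"spin":0},{"xyz":[0,0,0],"spin":0},{"xyz":[0,0,0],"spin":0},{"xyz":[0,0,0],"spin":0},{"xyz":[0,0,0],"spin":0}]' 1; python3 -c "
from h import *
go(459,-117,320,101.7)"
```

```text
t: 8.1
ee_pos: [462.8, -117.2, 155.9]
orientation: [-1.98, -2.43, 0.001]
ft_force: [-0.5, 0.2, 0.5]
width: 87.5
t: 9.0
ee_pos: [462.8, -117.2, 155.9]
orientation: [-1.98, -2.43, 0.001]
ft_force: [-0.2, 0.3, 0.5]
width: 19.4
t9.00 at [ 462.8 -117.2  155.9] yaw 101.65 tilt [-0.006  0.004 -1.   ] F [-0.2  0.3  0.5] w 19.4 -> xyz [  0.18  -0.45 -16.41] spin -0.05
```

```bash
python3 -m inch '[{"xyz":[0,0,0],"spin":0},{"xyz":[0,0,0],"spin":0},{"xyz":[0,0,0],"spin":0},{"xyz":[0,0,-0.5],"spin":0},{"xyz":[0,0,-1.5],"spin":0},{"xyz":[0,0,-3],"spin":0},{"xyz":[0,0,-5],"spin":0},{"xyz":[0,0,-7],"spin":0},{"xyz":[0,0,-8],"spin":0},{"xyz":[0,0,-8.1],"spin":0},{"xyz":[0,0,-8.1],"spin":0}]' 1; python3 -c "
from h import *
go(580,22,237,97.6)"
```

```text
t: 10.1
ee_pos: [463.1, -117.4, 236.8]
orientation: [-1.98, -2.43, 0.001]
ft_force: [-0.6, -0.2, -3.0]
width: 13.9
t10.10 at [ 463.1 -117.4  236.8] yaw 101.65 tilt [-0.006  0.004 -1.   ] F [-0.6 -0.2 -3. ] w 13.9 -> xyz [11.3  14.27 -0.04] spin 4.05
```

```bash
python3 -m inch '[{"xyz":[1,1.3,0],"spin":1},{"xyz":[3,3.9,0],"spin":2},{"xyz":[5.5,7,0],"spin":3},{"xyz":[8,10,0],"spin":4},{"xyz":[10,12.6,0],"spin":4},{"xyz":[11,13.8,0],"spin":4},{"xyz":[11.3,14.2,0],"spin":4},{"xyz":[11.3,14.2,0],"spin":4},{"xyz":[11.3,14.2,0],"spin":4},{"xyz":[11.3,14.2,0],"spin":4},{"xyz":[11.3,14.2,0],"spin":4},{"xyz":[11.3,14.2,0],"spin":4}]' 1; python3 - <<'E'
from h import *
go(580,22,237,97.6)
np.set_printoptions(precision=1,suppress=True)
C=cam("wrist");i=ctrl.get_image("wrist")[:,:,::-1].copy()
for X in([652.3,32.8,186],[638.8,128,186]): print(proj(C,X))
cv2.imwrite("pics/w4.png",i)
cv2.imwrite("pics/s4.png",ctrl.get_image("scene")[:,:,::-1])
E
```

```text
t: 11.3
ee_pos: [579.1, 21.3, 236.8]
orientation: [-2.065, -2.359, 0.002]
ft_force: [0.9, 0.9, -2.8]
width: 13.7
t11.30 at [579.1  21.3 236.8] yaw 97.60 tilt [-0.006  0.004 -1.   ] F [ 0.9  0.9 -2.8] w 13.7 -> xyz [ 0.06  0.1  -0.02] spin -0.00
[440.5 264.1]
[455.4  95.2]
```

View pics/w4.png

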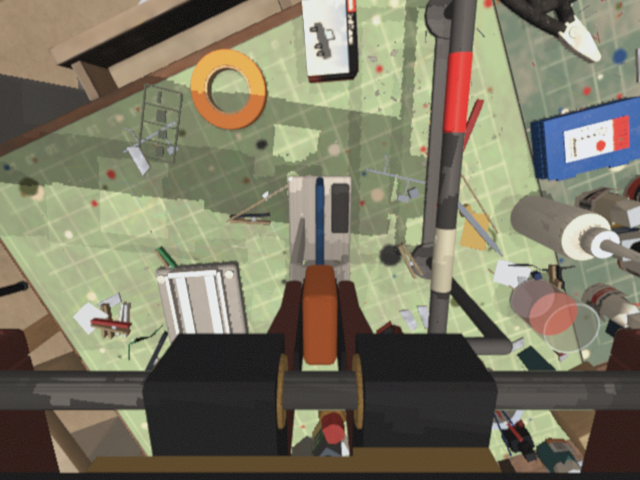

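Wrist view: white band centre about (442,268), red band (457,92); predictions (440.5,264), (455.4,95) agree within 2 mm.

```bash
python3 - <<'E'
from h import *
np.set_printoptions(precision=1,suppress=True)
C=cam("wrist");i=cv2.imread("pics/w4.png")
r=blob(i,(435,40,485,145),(0,150,80),(8,255,255));w=blob(i,(425,225,462,312),(10,0,120),(40,110,255));print(r[0],r[2],w[0],w[1].tolist(),w[2])
pr=[onz(C,r[0],184),onz(C,w[0],184)];print(*pr)
d=pr[0]-pr[1];print(np.degrees(np.arctan2(d[1],d[0])),np.linalg.norm(d))
o=ctrl.get_obs();M=Ro.from_rotvec(o["orientation"]).as_matrix()
print("load rel tool cm",M.T@(pr[1]-o["ee_pos"])/10,"mark",M.T@(pr[0]-o["ee_pos"])/10)
e=cv2.imread("pics/s4.png");cv2.imwrite("pics/s4c.png",cv2.resize(e[100:340,200:480],None,fx=2.5,fy=2.5))
E
```

```text
[464.1  92.5] 1995 [443.  267.5] [[425.00000381469727, 225.0], [460.99999618530273, 225.0], [460.99999618530273, 309.99998474121094], [425.00000381469727, 309.99998474121094]] 1864
[643.9 130.5 184. ] [655.2  30.5 184. ]
96.45879001185519 100.61690445015027
load rel tool cm [-0.1  7.7  5.2] mark [9.9 7.9 5.3]
```

View pics/s4c.png

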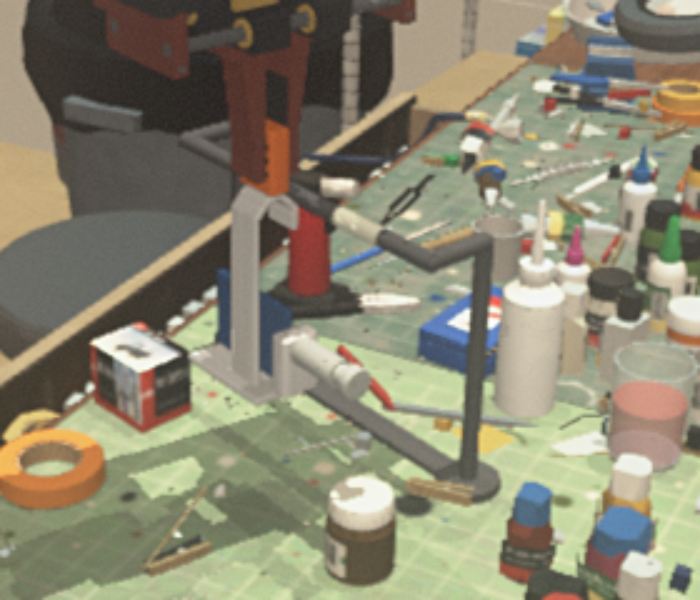

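Scene view: carrier hangs upright in the gripper in front of the rail, hook opening toward it and the rail level between hook tip and panel. Move in 7.6 cm, then lower.

```bash
python3 -m inch '[{"xyz":[0,1,0],"spin":-0.3},{"xyz":[0,2.5,0],"spin":-0.3},{"xyz":[0,4,0],"spin":-0.3},{"xyz":[0,5.5,0],"spin":-0.3},{"xyz":[0,6.7,0],"spin":-0.3},{"xyz":[0,7.4,0],"spin":-0.3},{"xyz":[0,7.6,0],"spin":-0.3},{"xyz":[0,7.6,0],"spin":-0.3},{"xyz":[0,7.6,0],"spin":-0.3},{"xyz":[0,7.6,0],"spin":-0.3}]' 1; python3 - <<'E'
from h import *
go(654.5,31.5,200,97.9)
e=ctrl.get_image("scene")[:,:,::-1];cv2.imwrite("pics/s5c.png",cv2.resize(e[110:310,240:440],None,fx=3,fy=3,interpolation=2))
E
```

```text
t: 12.4
ee_pos: [654.1, 31.6, 236.4]
orientation: [-2.058, -2.364, 0.002]
ft_force: [0.2, -0.4, -2.1]
width: 13.9
t12.40 at [654.1  31.6 236.4] yaw 97.92 tilt [-0.006  0.004 -1.   ] F [ 0.2 -0.4 -2.1] w 13.9 -> xyz [-0.03  0.06  3.64] spin 0.02
```

View pics/s5c.png

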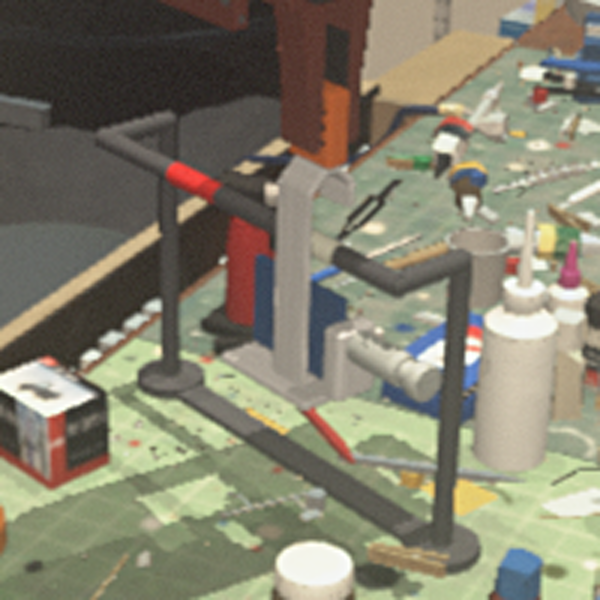

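Carrier now has the strap in front of the rail, hook above the white band. Lower it carefully.

```bash
python3 -m inch '[{"xyz":[0,0,0.8],"spin":0},{"xyz":[0,0,1.6],"spin":0},{"xyz":[0,0,2.4],"spin":0},{"xyz":[0,0,3],"spin":0},{"xyz":[0,0,3.3],"spin":0},{"xyz":[0,0,3.3],"spin":0},{"xyz":[0,0,3.4],"spin":0},{"xyz":[0,0,3.4],"spin":0},{"xyz":[0,0,3.4],"spin":0}]' 1; python3 -c "
from h import *
go(640.5,129.5,200,97.9)"
```

```text
t: 13.35
ee_pos: [654.2, 31.8, 202.8]
orientation: [-2.058, -2.365, 0.001]
ft_force: [-0.0, 0.3, -2.2]
width: 13.9
t13.35 at [654.2  31.8 202.8] yaw 97.92 tilt [-0.005  0.004 -1.   ] F [-0.   0.3 -2.2] w 13.9 -> xyz [ 9.87 -0.01  0.32] spin 0.02
```

```bash
for k in 1; do python3 -m inch '[{"xyz":[0,0,0.15],"spin":0},{"xyz":[0,0,0.25],"spin":0},{"xyz":[0,0,0.25],"spin":0}]' 1; python3 -m inch '[{"xyz":[0,0,0.1],"spin":0},{"xyz":[0,0,0.1],"spin":0}]' 1; done
```

```text
t: 13.65
ee_pos: [654.1, 31.8, 200.2]
orientation: [-2.058, -2.365, 0.001]
ft_force: [0.5, -0.6, -2.4]
width: 13.9
t: 13.85
ee_pos: [654.4, 31.7, 199.7]
orientation: [-2.059, -2.365, 0.0]
ft_force: [-1.1, -0.5, 1.2]
width: 13.9
```

```bash
python3 -m inch '[{"xyz":[0.5,0,0],"spin":0},{"xyz":[1.5,0,0],"spin":0},{"xyz":[2.5,0,0],"spin":0},{"xyz":[3.5,0,0],"spin":0},{"xyz":[4.5,0,0],"spin":0},{"xyz":[5,0,0],"spin":0},{"xyz":[5,0,0],"spin":0}]' 1; python3 -m inch '[{"xyz":[1,0,0],"spin":0},{"xyz":[2,0,0],"spin":0},{"xyz":[3,0,0],"spin":0},{"xyz":[4,0,0],"spin":0},{"xyz":[4.8,0,0],"spin":0},{"xyz":[4.8,0,0],"spin":0},{"xyz":[4.8,0,0],"spin":0}]' 1;  python3 - <<'E'
from h import *
go(640.5,129.5,200,97.9)
e=ctrl.get_image("scene")[:,:,::-1];cv2.imwrite("pics/s6.png",e)
t=ctrl.get_image("top")[:,:,::-1];cv2.imwrite("pics/t6.png",t)
a=cv2.resize(e[110:310,230:380],None,fx=2.6,fy=2.6,interpolation=2);b=cv2.resize(t[130:200,150:320],None,fx=2.2,fy=2.2,interpolation=2)
b=cv2.copyMakeBorder(b,0,a.shape[0]-b.shape[0],0,0,0);cv2.imwrite("pics/c6.png",np.hstack([a,b]))
E
```

```text
t: 14.55
ee_pos: [647.2, 82.4, 199.8]
orientation: [-2.057, -2.366, 0.001]
ft_force: [-0.4, -0.4, -2.1]
width: 13.7
t: 15.25
ee_pos: [640.5, 130.1, 200.0]
orientation: [-2.056, -2.367, 0.001]
ft_force: [-0.5, -0.2, -2.8]
width: 13.7
t15.25 at [640.5 130.1 200. ] yaw 98.03 tilt [-0.005  0.004 -1.   ] F [-0.5 -0.2 -2.8] w 13.7 -> xyz [-0.06 -0.01 -0.  ] spin 0.13
```

View pics/c6.png

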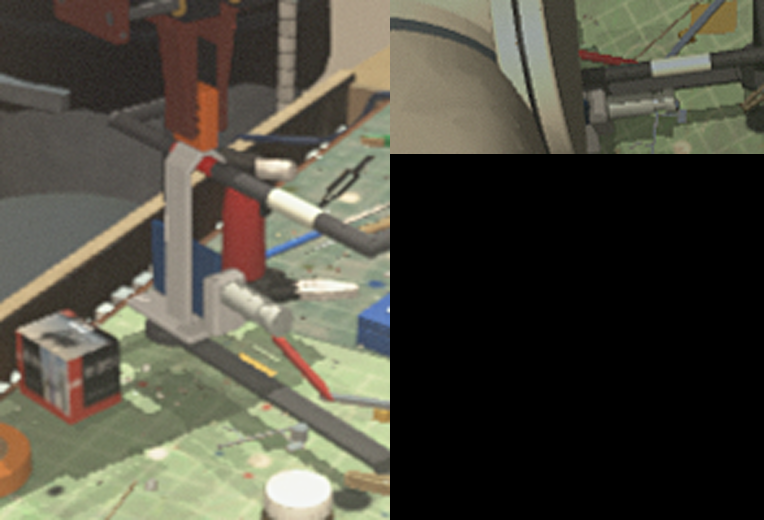

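Hook is over the red band (crop (195,160)), red showing just beside it, carrier upright. Seat, open, and rise.

```bash
python3 -m inch '[{"xyz":[0,0,0.06],"spin":0},{"xyz":[0,0,0.06],"spin":0}]' 1; python3 -m inch '[{"xyz":[0,0,0],"spin":0},{"xyz":[0,0,0],"spin":0},{"xyz":[0,0,0],"spin":0},{"xyz":[0,0,0],"spin":0},{"xyz":[0,0,0],"spin":0},{"xyz":[0,0,0],"spin":0},{"xyz":[0,0,0],"spin":0},{"xyz":[0,0,-1],"spin":0},{"xyz":[0,0,-2.5],"spin":0},{"xyz":[0,0,-4],"spin":0},{"xyz":[0,0,-7],"spin":0},{"xyz":[0,0,-11],"spin":0},{"xyz":[0,0,-14],"spin":0},{"xyz":[0,0,-15],"spin":0},{"xyz":[0,0,-15],"spin":0}]' 0.5;python3 -c "
from h import *
go(420,130,350,98)"
```

```text
t: 15.55
ee_pos: [640.7, 129.5, 199.7]
orientation: [-2.058, -2.365, 0.0]
ft_force: [-1.3, 0.1, -0.2]
width: 13.9
t: 17.05
ee_pos: [642.2, 129.0, 352.2]
orientation: [-2.06, -2.367, -0.005]
ft_force: [-0.4, -0.6, 0.5]
width: 44.2
t17.05 at [642.2 129.  352.2] yaw 97.95 tilt [-0.001  0.005 -1.   ] F [-0.4 -0.6  0.5] w 44.2 -> xyz [  3.17 -21.99   0.23] spin -0.05
```

Back off toward the robot so the cameras can see, then check.

```bash
python3 -m inch '[{"xyz":[0,-3,0],"spin":0},{"xyz":[1,-8,0],"spin":0},{"xyz":[2,-13,0],"spin":0},{"xyz":[3,-18,0],"spin":0},{"xyz":[3.2,-22,0],"spin":0},{"xyz":[3.2,-22,0],"spin":0},{"xyz":[3.2,-22,0],"spin":0},{"xyz":[3.2,-22,0],"spin":0},{"xyz":[3.2,-22,0],"spin":0},{"xyz":[3.2,-22,0],"spin":0}]'; python3 - <<'E'
from h import *
np.set_printoptions(precision=1,suppress=True)
e=ctrl.get_image("scene")[:,:,::-1];t=ctrl.get_image("top")[:,:,::-1]
cv2.imwrite("pics/s7.png",e);cv2.imwrite("pics/t7.png",t)
w=ctrl.get_image("wrist")[:,:,::-1]
a=cv2.resize(e[110:310,240:400],None,fx=2.4,fy=2.4,interpolation=2);b=cv2.resize(t[120:300,150:500],(400,206));b=np.vstack([b,cv2.resize(w,(400,274))])
cv2.imwrite("pics/c7.png",np.hstack([a,b]))
T=cam("top");S=cam("scene")
g=blob(t,(190,130,250,200),(9,150,80),(18,255,255));h=blob(e,(285,120,325,175),(9,150,80),(18,255,255));print(g[0],g[2],h[0],h[2],tri(T,g[0],S,h[0]))
s=blob(t,(415,255,480,305),(15,110,80),(32,255,255));print("sleeve",s[0],"was 443.5 279")
E
```

```text
t: 18.05
ee_pos: [420.7, 130.2, 351.9]
orientation: [-2.06, -2.367, -0.004]
ft_force: [-0.1, -0.1, -0.3]
width: 43.8
[212.1 158. ] 198 [305. 153.] 372 (array([644.2, 133.5, 208.7]), np.float64(2.249966132273069))
sleeve [443.5 279. ] was 443.5 279
```

View pics/c7.png

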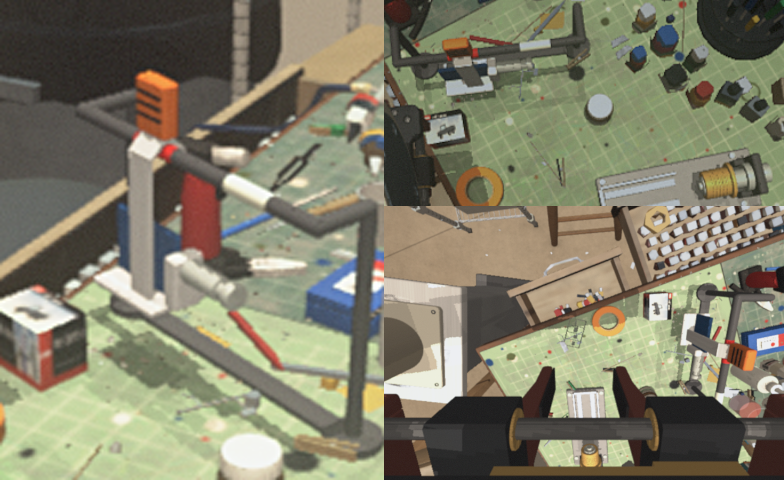

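```bash
python3 - <<'E'
from h import *
e=cv2.imread("pics/s7.png");z=cv2.imread("pics/scene0.png");t=cv2.imread("pics/t7.png");t0=cv2.imread("pics/top0.png")
f=lambda i,x,y:cv2.resize(i[y:y+40,x:x+55],None,fx=7,fy=7,interpolation=0)
cv2.imwrite("pics/c8.png",np.vstack([np.hstack([f(z,280,145),f(e,280,145)]),np.hstack([f(t0,190,148),f(t,190,148)])]))
E
python3 - <<'E'
from h import *
np.set_printoptions(precision=1,suppress=True)
for n,box,C,fs in(("scene",(280,150,330,190),cam("scene"),("scene0","s7")),("top",(190,155,245,180),cam("top"),("top0","t7"))):
    x0,y0,x1,y1=box
    for f in fs:
        h=cv2.cvtColor(cv2.imread(f"pics/{f}.png")[y0:y1,x0:x1],cv2.COLOR_BGR2HSV)
        m=((h[...,0]<=7)|(h[...,0]>=174))&(h[...,1]>150)&(h[...,2]>60)
        print(n,f,{int(c+x0):int(v) for c,v in enumerate(m.sum(0)) if v})
    # predicted columns of points along the rail, offset from mark
    u=np.array([np.cos(np.radians(97.9)),np.sin(np.radians(97.9)),0])
    for z in(180,190,230): print(z,{k:np.round(proj(C,np.array([638.9,128.3,z])+k*u),1).tolist() for k in(-20,-12,0,12,20)})
    h=cv2.cvtColor(cv2.imread(f"pics/{fs[1]}.png"),cv2.COLOR_BGR2HSV)
b=blob(cv2.imread("pics/t7.png"),(190,130,250,200),(9,150,80),(18,255,255));print(b[1])
C=cam("top");u=np.array([np.cos(np.radians(97.9)),np.sin(np.radians(97.9))])
for p in b[1]: q=onz(C,p,230);print(q,(q[:2]-[638.9,128.3])@u)
E
```

```text
scene scene0 {295: 1, 296: 4, 297: 6, 298: 8, 299: 8, 300: 7, 301: 8, 302: 7, 303: 8, 304: 7, 305: 8, 306: 7, 307: 8, 308: 7, 309: 8, 310: 7, 311: 4, 312: 3, 313: 1, 316: 1, 317: 7, 318: 7, 319: 7, 320: 6, 321: 6, 322: 5, 323: 5, 324: 4, 325: 4, 326: 3, 327: 3, 328: 2}
scene s7 {307: 3, 308: 5, 309: 6, 310: 8, 311: 3, 312: 2, 317: 6, 318: 7, 319: 7, 320: 6, 321: 6, 322: 5, 323: 5, 324: 4, 325: 4, 326: 3, 327: 3, 328: 2}
180 {-20: [312.1, 174.8], -12: [309.0, 173.2], 0: [304.5, 170.9], 12: [300.1, 168.7], 20: [297.2, 167.2]}
190 {-20: [312.1, 169.0], -12: [309.0, 167.5], 0: [304.5, 165.2], 12: [300.0, 163.0], 20: [297.1, 161.6]}
230 {-20: [312.1, 145.5], -12: [309.0, 144.1], 0: [304.4, 142.0], 12: [299.8, 139.9], 20: [296.8, 138.5]}
top top0 {205: 4, 206: 8, 207: 8, 208: 8, 209: 8, 210: 8, 211: 8, 212: 7, 213: 8, 214: 8, 215: 8, 216: 8, 217: 8, 218: 8, 219: 8, 220: 7, 221: 8, 222: 8, 223: 8, 224: 8, 225: 8, 226: 8, 227: 8, 228: 7, 229: 8, 230: 8, 231: 9, 232: 1, 234: 1, 236: 1, 237: 2, 238: 1, 239: 1, 240: 1, 242: 3, 243: 2, 244: 2}
top t7 {205: 4, 206: 4, 207: 2, 208: 2, 225: 1, 227: 8, 228: 7, 229: 8, 230: 8, 231: 9, 232: 1, 233: 1, 234: 1, 235: 1, 236: 1, 237: 2, 238: 1, 239: 1, 241: 1, 242: 2, 243: 2, 244: 1}
180 {-20: [232.0, 166.3], -12: [226.7, 166.9], 0: [218.7, 167.9], 12: [210.7, 168.9], 20: [205.4, 169.6]}
190 {-20: [231.0, 164.4], -12: [225.6, 165.0], 0: [217.5, 166.0], 12: [209.5, 167.0], 20: [204.1, 167.7]}
230 {-20: [226.7, 156.2], -12: [221.0, 156.9], 0: [212.6, 157.9], 12: [204.1, 159.0], 20: [198.4, 159.7]}
[[200.6 154.8]
 [222.5 152.1]
 [223.7 161.3]
 [201.8 164. ]]
[643.3 145.3 230. ] 16.23470746729609
[647.6 114.6 230. ] -14.790251918661129
[634.1 112.5 230. ] -15.004812592305868
[629.8 143.1 230. ] 15.937391098732508
```

Numerically the grip spans -15 to +16 mm about the mark, with red visible on both sides of the hook and the sleeve home. Handing in.

```bash
python3 -c "
from workcell import ctrl
print(ctrl.close_job())"
```

```text
the job is handed in; nothing more can be done
None
```

The job is done and handed in at about 18 s. I pulled the brass sleeve back until the carrier popped out about 28 mm, then let go. I hooked the carrier over the rail at the white band, slid it to the red band, released it and backed the arm off.

What the last checks showed:
- **Sleeve:** it is fully home, at the same pixel in the top view as before the job.
- **Carrier:** it hangs upright. In the top view the grip spans about -15 to +16 mm about the mark's middle, with red visible on both sides of the hook.
- **Forces:** the highest reading at the end of any move was about 9 N, while pulling the sleeve.
- **Surroundings:** in the last pictures the carton, jar and tape look unmoved. I judged that by eye and did not measure it.

One check disagreed. Locating the grip from the scene and top views together put it about 4 mm past the mark's middle, against under 1 mm from the top view alone. Either way the hook lies within the 40 mm band. A last close-up was refused because the picture limit was reached, so I made the final check on the band from pixel values instead.

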